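Swing the heavy label printer round to its tray

TASK

The label printer rides on a heavy swing arm that turns almost without friction: swing it round until its outlet points straight at the label tray, and leave it standing there, at rest and untouched, for at least six seconds. Push and brake it gently and only on the soft sprung bumpers along its two sides: never squash a bumper nearly flat, never press on the printer or its arm, and never let the arm run near its end stops. Leave the mug, the stapler and the bottle alone.

Things in the scene. Friction and masses are not known exactly. Their poses are not given: they have to be found in the camera images.
- swing_arm (a joint): Angle of the swing arm about its upright pivot, rad, growing counter-clockwise from above; 0 along the x axis of stand. End stops at -1.1 and 1.1: stay 0.07 away. Starts at rest, -0.85 to -0.65. Ball bearing: friction 0.0006 N m, damping 0.006 N m s/rad, so it coasts for tens of seconds unless braked from the other side. Inertia of all that turns 0.5 kg m2 (0.35 to 0.67).
- stand: Fixed foot of the swing stand: steel disc 150 mm across, 12 mm high, with a pivot pin to 62 mm height. Origin on the desk, on the pivot axis. Its yaw is the zero direction of joint swing_arm.
- printer: Grey label printer and the steel arm that carries it, one rigid piece of 12 kg. Origin on the pivot axis at desk height, x along the arm to the outlet, z up. Housing x 150 to 300, y -55 to 55, z 36 to 96 mm; lid top z 103; front to x 306. Arm x -35 to 300, y -50 to 50, z 14 to 36, its white cover to z 56. Do not press on any of this (2 N at most).
- bumper_left (a joint): How far the bumper on the printer's +y side is pressed in, m: 0 free, 0.03 fully in (stay under 0.027). Dark rubber-faced block; free, its flat face is at y = 90 mm of printer, x 155 to 295, z 45 to 95 mm. Best pushed at x 225, z 50 to 90. Spring 60 N/m, almost no damping: the printer bounces off a finger that stands still. Both bumpers: 180 mm over all, too wide to grasp.
- bumper_right (a joint): The same for the bumper on the printer's -y side: pressed-in travel, m, 0 free, 0.03 fully in (stay under 0.027); free, its flat face is at y = -90 mm of printer. Spring 60 N/m.
- outlet (a point): Label outlet, middle of the printer's front, 306 mm from the pivot axis, 62 mm above the desk.
- tray: Open steel tray fixed to the desk, 150 mm (along x) by 120 mm, 30 mm high. Its origin is on the stand's pivot axis at desk height; its x axis points from there through the tray's middle (tray from x 345 to 495 mm). The printer is in line when the x axes of printer and tray agree, at a joint angle of 0.2 to 0.5.
- tray_mouth (a point): Middle of the tray's edge that faces the pivot, at its top, 345 mm from the pivot axis, 30 mm high.
- pen_mug: White mug, 76 mm across, 90 mm high; origin at the centre of its underside. Leave alone.
- stapler: Stapler, 140 by 36 by 40 mm; origin at the centre of its underside. Leave alone.
- gel: Clear bottle, 60 mm across, 150 mm high; origin at the centre of its underside. Leave alone.

How it is judged:
By the outcome, as a careful person would: the job done as asked, in the order asked, and still so for the second after the job is handed in, with the robot touching nothing.
It also fails if it takes over 46 s, if anything falls off the work surface, if the arm or the gripper's body presses on something with over 40 N, if the wrist force passes 120 N, or if a joint passes its speed limit or range.

ROBOT

A 6-joint arm with a two-finger parallel gripper is mounted at the origin on the work surface. World frame = base frame: x ahead of the robot, y to its left, z up, the work surface at z = 0. Lengths are in m, angles in rad, forces in N, time in s.
With the tool pointing down it reaches from about 0.4 to 0.825 m from the base axis. Payload 7 kg.
Tool frame: the origin (TCP) lies at the very end of the fingers, on their centre line; the grasp point (between the pads) lies 19 mm behind it; z points along the fingers, y is the line along which they close (so a half turn about z gives the same grasp; the last joint's range is limited). The gripper opens to 88 mm and grips with 3 to 60 N. Pads are 19 mm wide; open, the fingers measure 130 mm over their backs; the gripper's body (78 mm by 193 mm) begins 47 mm behind the grasp point.
Start: joints at [1.526, 0.359, 0.012, 0, -1.224, -0.288], TCP at [0.221, 0.638, 0.227] pointing down, gripper open.
Joint ranges: [-3.07, 3.07], [-1.43, 2.12], [-1.02, 1.25], [-3.03, 1.67], [-3.05, -0], [-3.03, 3.03]. Speed limits (rad/s): [2.39, 2.39, 3.01, 3.14, 3.14, 3.14].

INTERFACE

Orientations are given as [roll, pitch, yaw] about the fixed x, y, z axes, in that order (R = Rz(yaw) Ry(pitch) Rx(roll)).
In Python, from station import * gives the robot as it stands.
- The arm moves only by the tool servo_tool, never from a script. Its argument "moves" is a list of rows, each an object of numbers: "jaw": the opening, from 0 (shut) to 1 (fully open); "dx", "dy", "dz": the shift along the world's x, y, z in m; "roll": the turn about the world's z in degrees. A call has exactly 10 rows; each row shifts and turns the commanded pose from where the row before left it; what a row does not reach is not made up. A row lasts 1/8 s, in which the tool goes at most 62.5 mm and 10.7 degrees, less where a joint would pass 70% of its speed; a pose out of reach is approached as far as the arm can. A call with a gripper value outside its range is refused whole. The fingers move at their own pace and stop on an object; "newtons" is the grip in N (left out, the last holds). Time passes only in rows, so rows that do not move let the fingers close, or fill a call up. It gives the time, the measured TCP pose, the force, the opening and the grip force at its end, in the units of the state.
- get_state(): the state, without advancing time (a new reading comes with each control period).
- grab_frame(name): name is "side" or "top"; returns (picture, depth): 420x560x3 uint8, red, green, blue; 420x560 float32, m along the optical axis (not along the pixel's ray), 0 where there is no reading.
- calibration(name): a dict with "intrinsics" (3x3 intrinsics, pixels), "R" (3x3) and "t" (3): a world point X has camera coordinates R X + t. Camera axes: x right, y down, z forward; pixel columns grow to the right and rows downward; lengths in m; the calibration is good to about 2 mm. A picture is of the moment at which its call begins. calibration takes no time and is no camera call.
- job_done(): hands the job in; it is judged then, once.
The state is a dict: "t": time; "q": joint angles; "qd": joint speeds; "joint_efforts": joint torques, N m; "eef_pos": TCP position; "ee_rot": TCP orientation; "force": force on the tool from outside, world axes, zero at the start; "moment": the same for the moment, N m; "width": finger opening in m; "gripper_force": force on a finger pad.
Only numpy, scipy, OpenCV 4.12 (cv2) and the standard library are available. Lean on these libraries where they do the work, as an engineer would, in place of code of your own. Each camera call takes 0.05 s, during which the arm holds its last target. There are 200 camera calls.

## Working session

There is one attempt and no reset: what is moved stays moved. The work goes in short steps, Python scripts to look and compute and a tool call to move; the robot and the scene stay as the last step left them, time stands still between calls to the robot, and variables do not carry over. Pictures are saved under pics/ and viewed, at most 10 in all, crops included, and the job is handed in when it is done.

Besides the shell and the picture viewer there is one more tool, called after "Request:" as name(argument=value, ...), one argument or row to a line, values as JSON. servo_tool: Moves the arm, as the interface text tells. Its arguments: {"type":"object","properties":{"moves":{"type":"array","items":{"type":"object","properties":{"jaw":{"type":"number"},"dx":{"type":"number"},"dy":{"type":"number"},"dz":{"type":"number"},"roll":{"type":"number"}}}},"newtons":{"type":"number"}},"required":["moves"]}

```bash
mkdir -p pics; ls; python3 - <<'E'
from station import *
import cv2, numpy as np
s=get_state(); print(s['t'],s['eef_pos'],s['ee_rot'],s['width'],s['q'])
ims=[]
for n in ('top','side'):
    p,d=grab_frame(n); np.savez(f'{n}0.npz',p=p,d=d); c=calibration(n)
    print(n,c['intrinsics'],c['R'],c['t'])
    cv2.imwrite(f'pics/{n}0.png',p[:,:,::-1])
E
```

```text
pics
0.0 [0.22039    0.63748495 0.22561064] [ 3.13990604e+00 -1.73784616e-04 -3.32916366e-01] 0.08779411944255266 [ 1.52609320e+00  3.59407063e-01  1.10538696e-02 -3.32571567e-04
 -1.22410959e+00 -2.88100125e-01]
top [[393.35200065   0.         274.69351845]
 [  0.         393.35200065 210.91809105]
 [  0.           0.           1.        ]] [[ 0.02193657 -0.99967889 -0.01268449]
 [-0.99601758 -0.02075604 -0.08670735]
 [ 0.08641623  0.01453603 -0.99615307]] [0.01614305 0.58312134 1.2306224 ]
side [[499.80455941   0.         286.22521223]
 [  0.         499.80455941 207.47275151]
 [  0.           0.           1.        ]] [[ 0.75389028 -0.65672681 -0.01895639]
 [-0.36142087 -0.39045319 -0.84671203]
 [ 0.54865691  0.6451792  -0.53171364]] [-0.40050305  0.26361552  1.10012465]
```

View pics/top0.png

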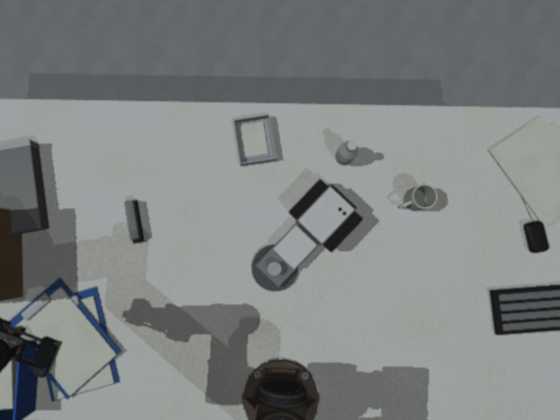

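View pics/side0.png

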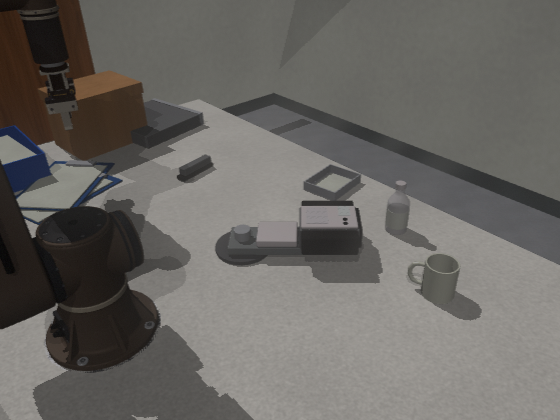

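The top view shows the pivot at about (275,268), the printer at (327,215), the tray at (256,140), the bottle at (347,152), the mug at (424,197) and the stapler at (138,221). Next I'll measure the angles.

```bash
cat > h.py <<'E'
from station import *
import cv2, numpy as np
C=calibration('top'); K,R,T=map(np.array,(C['intrinsics'],C['R'],C['t']))
def ray(uv,z):
    uv=np.atleast_2d(uv).astype(float); d=np.c_[uv,np.ones(len(uv))]@np.linalg.inv(K).T@R; o=-R.T@T
    return o+d*((z-o[2])/d[:,2])[:,None]
def cloud(d):
    v,u=np.mgrid[:d.shape[0],:d.shape[1]]
    c=np.stack([u,v,np.ones_like(u)],-1)@np.linalg.inv(K).T*d[...,None]
    return (c-T)@R
def rect(m,z):
    m=cv2.morphologyEx(m.astype(np.uint8),cv2.MORPH_OPEN,np.ones((3,3)))
    c=max(cv2.findContours(m,0,1)[0],key=cv2.contourArea)
    P=ray(c[:,0],z)[:,:2]; return cv2.minAreaRect((P*1000).astype(np.float32)),P
E
python3 - <<'E'
from h import *
f=np.load('top0.npz');p,d=f['p'],f['d']; X=cloud(d)
hsv=cv2.cvtColor(p,cv2.COLOR_RGB2HSV)
def box(m,u0,u1,v0,v1):
    o=np.zeros_like(m);o[v0:v1,u0:u1]=m[v0:v1,u0:u1];return o
print('desk z',np.median(X[150:200,190:230,2]), 'lid z',X[205:215,318:328,2].mean(),'pin z',X[268,275],'tray',X[140,256])
r,P=rect(box(X[...,2]>0.075,260,380,160,270),0.095); print('print+bumpers',r)
g=hsv[...,2]
r,P=rect(box((g>150)&(X[...,2]>.085),280,380,160,270),0.103); print('lid',r)
r,P=rect(box((X[...,2]>.035)&(X[...,2]<.075)&(g>140),265,330,210,290),0.056); print('cover',r)
r,P=rect(box((X[...,2]>.015),220,290,105,175),0.03); print('tray z',r)
for t in (110,130,150):
    r,P=rect(box(g<t,225,285,105,172),0.03); print('tray c',t,r)
for n,b in dict(mug=(395,445,175,215),bottle=(325,375,130,170),stap=(120,155,190,250)).items():
    m=box(X[...,2]>.02,*b); q=X[m]; print(n,q.min(0),q.max(0))
m=box((X[...,2]>.005)&(X[...,2]<.012+.01),235,310,235,300); 
m=box((g<125),240,310,240,300); r,P=rect(m,.012); print('disc',cv2.minEnclosingCircle((P*1000).astype(np.float32)))
a=cv2.resize(p[100:300,220:390],None,fx=4,fy=4,interpolation=2)[:, :, ::-1]
a=cv2.resize(p[110:260,215:385],None,fx=4,fy=4,interpolation=2)[:, :, ::-1]
a=cv2.resize(p[108:300,228:372],None,fx=3,fy=3,interpolation=2)[:, :, ::-1];cv2.imwrite('pics/c0.png',a)
E
```

```text
desk z -0.0010474157305916964 lid z 0.10297181590856919 pin z [0.40413292 0.02329125 0.06199483] tray [0.81647219 0.09536414 0.01037509]
print+bumpers ((571.789306640625, -127.00709533691406), (179.259765625, 157.3489532470703), 47.43013000488281)
lid ((568.4884643554688, -125.571533203125), (93.27851867675781, 135.54708862304688), 47.691959381103516)
cover ((470.2363586425781, -35.34942626953125), (86.98451232910156, 99.99394989013672), 48.058109283447266)
tray z ((878.3053588867188, 160.9858856201172), (8.902339935302734, 21.283023834228516), 15.410552978515625)
tray c 110 ((810.5405883789062, 100.10809326171875), (154.3922119140625, 112.21050262451172), 9.761674880981445)
tray c 130 ((812.8829345703125, 88.19518280029297), (157.60403442382812, 139.88270568847656), 9.982688903808594)
tray c 150 ((814.6298217773438, 89.37840270996094), (168.49729919433594, 147.13710021972656), 10.33798599243164)
mug [ 0.47409924 -0.45970071  0.02002498] [0.6691034  0.01035279 1.27665396]
bottle [ 0.47409924 -0.219439    0.0216552 ] [0.79987721 0.01035279 1.27665396]
stap [0.47409924 0.01035279 0.02003522] [0.6088829  0.50909496 1.27665396]
disc ((408.9284362792969, 5.064693927764893), 95.85992431640625)
```

View pics/c0.png

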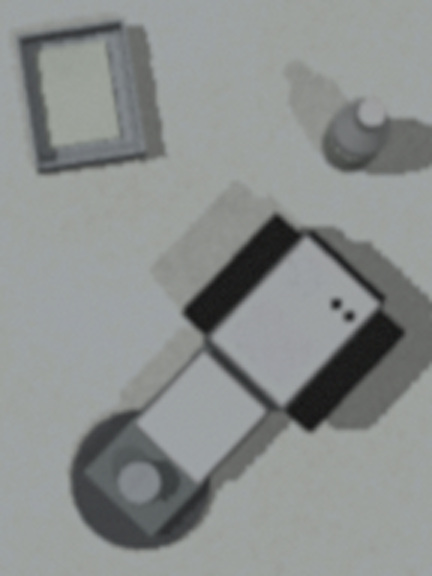

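The crop shows the tray's rim corners at full-image pixels of about (235,121), (269,115), (277,160) and (241,165), and the pin at (274,268.7). One more refinement of the tray and pivot, then I move.

```bash
cat >> h.py <<'E'
PIV=None
def ang(p,d,piv):
    """printer world yaw (deg) from rect of raised part and from the pivot->centre line"""
    X=cloud(d); rr=np.hypot(X[...,0]-piv[0],X[...,1]-piv[1])
    m=(X[...,2]>.075)&(X[...,2]<.113)&(rr<.325)&(rr>.12)
    r,P=rect(m,.095); M=np.argwhere(m)
    b=cv2.boxPoints(r); e=[b[1]-b[0],b[2]-b[1]]; long=max(e,key=np.linalg.norm)
    n=np.degrees(np.arctan2(long[1],long[0])); n=(n-90+90)%180-90
    c=np.array(r[0])/1000-piv; return n,np.degrees(np.arctan2(c[1],c[0])),sorted(r[1]),np.linalg.norm(c)
E
python3 - <<'E'
from h import *
f=np.load('top0.npz');p,d=f['p'],f['d']; X=cloud(d); g=p.max(2)
print('cam',-R.T@T)
# pin
s=p[255:285,260:290]; m=np.zeros(g.shape,np.uint8)
m[(X[...,2]>.057)&(X[...,2]<.067)]=1; q=m.copy()*0; q[255:283,260:290]=m[255:283,260:290]
vu=np.argwhere(q); print('pin px',len(vu),vu.mean(0)); pin=ray(vu[:,::-1].mean(0)[None],.062)[0]; print('pin',pin)
q=m*0; q[235:300,240:312]=((X[...,2]>.006)&(X[...,2]<.02))[235:300,240:312]
P=X[q>0][:,:2]; print('disc pts',len(P),cv2.minEnclosingCircle((P*1000).astype(np.float32)))
# tray
q=m*0; q[108:172,226:288]=((X[...,2]>.018)&(X[...,2]<.036))[108:172,226:288]
P=X[q>0]; print('rim',len(P)); r=cv2.minAreaRect((P[:,:2]*1000).astype(np.float32)); print(r)
cs=ray(np.array([[234.7,120.7],[268.7,115.3],[277,159.7],[241.3,165.3]]),.03)[:,:2]; print(cs, cs.mean(0))
piv=pin[:2]
q=((p.min(2)>165)).astype(np.uint8)*0
# cream floor
hsv=cv2.cvtColor(p,cv2.COLOR_RGB2HSV); print(p[140,256],p[140,215],p[118,250],p[165,258],p[140,238],p[140,272],p[140,281])
for c in (cs.mean(0),np.array(r[0])/1000):
    a=c-piv; print('tray dir',np.degrees(np.arctan2(a[1],a[0])),np.linalg.norm(a))
print(ang(p,d,piv))
for n,uv,z in (('bottle cap',(352,146),.15),('mug',(424,196),.09)): print(n,ray(np.array(uv)[None],z))
a=cv2.resize(p[105:175,222:292],None,fx=8,fy=8,interpolation=0)[:,:,::-1]; 
b=cv2.resize((q*0+m*0).astype(np.uint8),(1,1)); o=np.zeros(g.shape,np.uint8); o[((X[...,2]>.018)&(X[...,2]<.036))]=255
b=cv2.cvtColor(cv2.resize(o[105:175,222:292],None,fx=3,fy=3,interpolation=0),8); a[:210,350:560]=b if 0 else a[:210,350:560]
cv2.imwrite('pics/tray.png',a)
E
```

```text
cam [0.47409924 0.01035279 1.27665396]
pin px 163 [266.7791411 275.       ]
pin [0.40783793 0.02337224 0.062     ]
disc pts 654 ((442.61041259765625, 26.139963150024414), 116.78489685058594)
rim 275
((817.8710327148438, 100.97701263427734), (153.2754364013672, 120.02519226074219), 10.133106231689453)
[[0.87384319 0.16498962]
 [0.89379171 0.05487158]
 [0.74779278 0.02475273]
 [0.72730364 0.13920559]] [0.81068283 0.09595488]
[157 161 155] [156 161 160] [77 81 83] [154 157 153] [80 83 86] [118 122 125] [157 161 157]
tray dir 10.213694084109413 0.40933147469597364
tray dir 10.71729740410274 0.4173124115321608
(np.float32(-42.56987), np.float64(-42.52764138036804), [157.3489532470703, 179.259765625], np.float64(0.2224724678415751))
bottle cap [[ 0.7660919  -0.19396427  0.15      ]]
mug [[ 0.63171721 -0.42274815  0.09      ]]
```

View pics/tray.png

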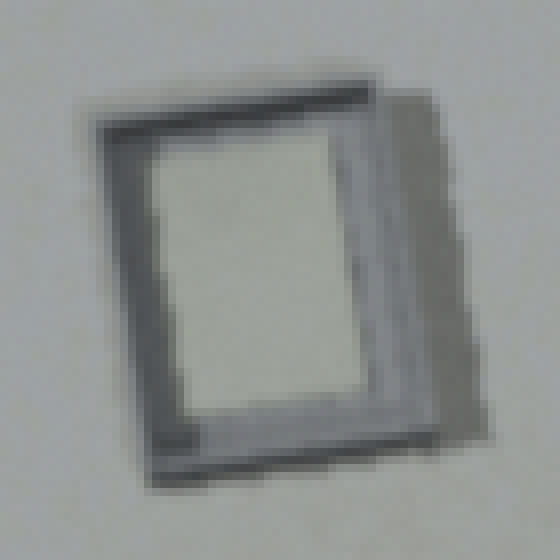

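The pivot implied by the tray rim, (404.4, 27.1) mm, agrees with the one implied by the printer, (403.9, 27.2) mm. The tray direction is 10.1° and the printer is at -42.6°. Moving to the right-hand side with the jaw shut.

Request:
servo_tool(
  moves=[
    {"jaw":0,"dx":0.03,"dy":-0.0487,"dz":0,"roll":-2.1},
    {"jaw":0,"dx":0.03,"dy":-0.0487,"dz":0,"roll":-2.1},
    {"jaw":0,"dx":0.03,"dy":-0.0487,"dz":0,"roll":-2.1},
    {"jaw":0,"dx":0.03,"dy":-0.0487,"dz":0,"roll":-2.1},
    {"jaw":0,"dx":0.03,"dy":-0.0487,"dz":0,"roll":-2.1},
    {"jaw":0,"dx":0.03,"dy":-0.0487,"dz":0,"roll":-2.1},
    {"jaw":0,"dx":0.03,"dy":-0.0487,"dz":0,"roll":-2.1},
    {"jaw":0,"dx":0.03,"dy":-0.0487,"dz":0,"roll":-2.1},
    {"jaw":0,"dx":0.03,"dy":-0.0487,"dz":0,"roll":-2.1},
    {"jaw":0,"dx":0.03,"dy":-0.0487,"dz":0,"roll":-2.1},
  ],
)

```text
t: 1.35
eef_pos: [0.5211, 0.1492, 0.2265]
ee_rot: [-3.142, 0.0, -0.7]
force: [0.8, 1.3, -0.5]
width: 0.0006
gripper_force: 0.0
```

Request:
servo_tool(
  moves=[
    {"jaw":0,"dx":-0.005,"dy":-0.0526,"dz":0},
    {"jaw":0,"dx":-0.005,"dy":-0.0526,"dz":0},
    {"jaw":0,"dx":-0.005,"dy":-0.0526,"dz":0},
    {"jaw":0,"dx":-0.005,"dy":-0.0526,"dz":0},
    {"jaw":0,"dx":-0.005,"dy":-0.0526,"dz":0},
    {"jaw":0,"dx":-0.005,"dy":-0.0526,"dz":0},
    {"jaw":0,"dx":-0.005,"dy":-0.0526,"dz":0},
    {"jaw":0,"dz":-0.05},
    {"jaw":0,"dz":-0.05},
    {"jaw":0,"dz":-0.05},
  ],
)

```text
$.moves[0]: bad value
```

Request:
servo_tool(
  moves=[
    {"jaw":0,"dx":-0.005,"dy":-0.0526,"dz":0,"roll":0},
    {"jaw":0,"dx":-0.005,"dy":-0.0526,"dz":0,"roll":0},
    {"jaw":0,"dx":-0.005,"dy":-0.0526,"dz":0,"roll":0},
    {"jaw":0,"dx":-0.005,"dy":-0.0526,"dz":0,"roll":0},
    {"jaw":0,"dx":-0.005,"dy":-0.0526,"dz":0,"roll":0},
    {"jaw":0,"dx":-0.005,"dy":-0.0526,"dz":0,"roll":0},
    {"jaw":0,"dx":-0.005,"dy":-0.0526,"dz":0,"roll":0},
    {"jaw":0,"dx":0,"dy":0,"dz":-0.05,"roll":0},
    {"jaw":0,"dx":0,"dy":0,"dz":-0.055,"roll":0},
    {"jaw":0,"dx":0,"dy":0,"dz":-0.055,"roll":0},
  ],
)

```text
t: 2.6
eef_pos: [0.4852, -0.2176, 0.0652]
ee_rot: [-3.141, -0.001, -0.7]
force: [0.4, 0.2, -0.7]
width: 0.0002
gripper_force: 0.0
```

Request:
servo_tool(
  moves=[
    {"jaw":0,"dx":0.0013,"dy":0.0015,"dz":0,"roll":0},
    {"jaw":0,"dx":0.0013,"dy":0.0015,"dz":0,"roll":0},
    {"jaw":0,"dx":0.0013,"dy":0.0015,"dz":0,"roll":0},
    {"jaw":0,"dx":0.0013,"dy":0.0015,"dz":0,"roll":0},
    {"jaw":0,"dx":0.0013,"dy":0.0015,"dz":0,"roll":0},
    {"jaw":0,"dx":0.0013,"dy":0.0015,"dz":0,"roll":0},
    {"jaw":0,"dx":0.0013,"dy":0.0015,"dz":0,"roll":0},
    {"jaw":0,"dx":0.0013,"dy":0.0015,"dz":0,"roll":0},
    {"jaw":0,"dx":0.0013,"dy":0.0015,"dz":0,"roll":0},
    {"jaw":0,"dx":0.0013,"dy":0.0015,"dz":0,"roll":0},
  ],
)

```text
t: 3.85
eef_pos: [0.4985, -0.2022, 0.0665]
ee_rot: [3.141, 0.0, -0.699]
force: [-0.3, -1.3, -0.1]
width: 0.0005
gripper_force: 0.1
```

Request:
servo_tool(
  moves=[
    {"jaw":0,"dx":0.0013,"dy":0.0015,"dz":0,"roll":0},
    {"jaw":0,"dx":0.0013,"dy":0.0015,"dz":0,"roll":0},
    {"jaw":0,"dx":0.0013,"dy":0.0015,"dz":0,"roll":0},
    {"jaw":0,"dx":0.0013,"dy":0.0015,"dz":0,"roll":0},
    {"jaw":0,"dx":0.0013,"dy":0.0015,"dz":0,"roll":0},
    {"jaw":0,"dx":0.0013,"dy":0.0015,"dz":0,"roll":0},
    {"jaw":0,"dx":0.0013,"dy":0.0015,"dz":0,"roll":0},
    {"jaw":0,"dx":0.0013,"dy":0.0015,"dz":0,"roll":0},
    {"jaw":0,"dx":0.0013,"dy":0.0015,"dz":0,"roll":0},
    {"jaw":0,"dx":0.0013,"dy":0.0015,"dz":0,"roll":0},
  ],
)

```text
t: 5.1
eef_pos: [0.5116, -0.1871, 0.0666]
ee_rot: [-3.142, -0.0, -0.699]
force: [-0.2, 0.0, 0.7]
width: 0.0005
gripper_force: 0.1
```

```bash
cat > a.py <<'E'
from h import *
import sys
p,d=grab_frame('top'); s=get_state(); np.savez('last.npz',p=p,d=d)
n,l,sz,r=ang(p,d,np.array([.4042,.0271]))
line=f"t {s['t']-.05:.2f} rect {n:.2f} line {l:.2f} size {np.round(sz)} r {r:.3f}"
print(line, np.round(s['eef_pos'],4)); open('log.txt','a').write(line+'\n')
cv2.imwrite('pics/last.png',p[:,:,::-1])
E
python3 a.py
```

```text
t 5.10 rect -0.99 line -29.40 size [ 88. 184.] r 0.268 [ 0.5118 -0.187   0.0666]
```

Request:
servo_tool(
  moves=[
    {"jaw":0,"dx":0.0013,"dy":0.0015,"dz":0.0,"roll":0},
    {"jaw":0,"dx":0.0005,"dy":0.0005,"dz":0.06,"roll":0},
    {"jaw":0,"dx":0,"dy":0,"dz":0.06,"roll":0},
    {"jaw":0,"dx":0.001,"dy":0.059,"dz":0.01,"roll":6.9},
    {"jaw":0,"dx":0.001,"dy":0.059,"dz":0.01,"roll":6.9},
    {"jaw":0,"dx":0.001,"dy":0.06,"dz":0,"roll":6.9},
    {"jaw":0,"dx":0.001,"dy":0.06,"dz":0,"roll":6.9},
    {"jaw":0,"dx":0.001,"dy":0.06,"dz":0,"roll":6.9},
    {"jaw":0,"dx":0.001,"dy":0.06,"dz":0,"roll":6.9},
    {"jaw":0,"dx":0.001,"dy":0.06,"dz":0,"roll":6.9},
  ],
)

```text
t: 6.4
eef_pos: [0.52, 0.2349, 0.2068]
ee_rot: [-3.141, -0.0, 0.148]
force: [1.6, 0.3, 0.5]
width: 0.0006
gripper_force: 0.0
```

```bash
python3 a.py
```

```text
t 6.40 rect -27.88 line -27.96 size [157. 179.] r 0.228 [0.5208 0.2406 0.2064]
```

View pics/last.png

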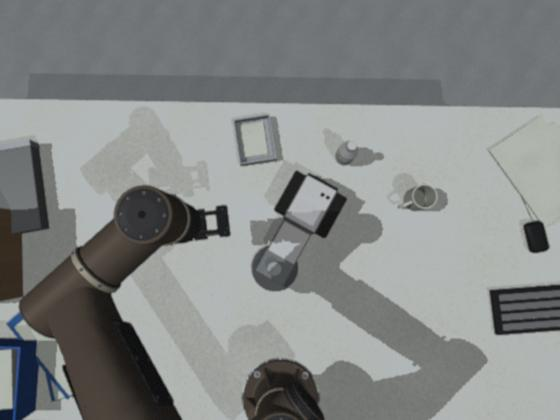

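The printer is clearly visible at (312,204) with yaw -27.9°, and the gripper is well to the left. The arm is coasting, so I'll go to the braking position and keep measuring.

Request:
servo_tool(
  moves=[
    {"jaw":0,"dx":0.023,"dy":-0.01,"dz":0,"roll":0},
    {"jaw":0,"dx":0.023,"dy":-0.01,"dz":0,"roll":0},
    {"jaw":0,"dx":0.023,"dy":-0.01,"dz":-0.035,"roll":0},
    {"jaw":0,"dx":0.023,"dy":-0.01,"dz":-0.035,"roll":0},
    {"jaw":0,"dx":0,"dy":0,"dz":-0.035,"roll":0},
    {"jaw":0,"dx":0,"dy":0,"dz":-0.035,"roll":0},
    {"jaw":0,"dx":0,"dy":0,"dz":0,"roll":0},
    {"jaw":0,"dx":0,"dy":0,"dz":0,"roll":0},
    {"jaw":0,"dx":0,"dy":0,"dz":0,"roll":0},
    {"jaw":0,"dx":0,"dy":0,"dz":0,"roll":0},
  ],
)

```text
t: 7.7
eef_pos: [0.6129, 0.1932, 0.068]
ee_rot: [-3.141, -0.002, 0.144]
force: [0.0, -0.9, 1.0]
width: 0.0003
gripper_force: 0.0
```

```bash
python3 a.py; python3 - <<'E'
from h import *
f=np.load('last.npz');X=cloud(f['d']); s=get_state(); e=s['eef_pos']
# finger points near TCP
m=(abs(X[...,0]-e[0])<.04)&(abs(X[...,1]-e[1])<.08)&(X[...,2]>.06)&(X[...,2]<.2)
P=X[m]; print(e,len(P)); 
for z0 in np.arange(.06,.2,.02):
    q=P[(P[:,2]>=z0)&(P[:,2]<z0+.02)]
    if len(q): print(round(z0,2),len(q),q[:,:2].min(0)-e[:2],q[:,:2].max(0)-e[:2])
E
```

```text
t 7.70 rect -18.41 line -18.47 size [157. 179.] r 0.228 [0.6128 0.1931 0.0677]
[0.61275305 0.19310151 0.06774641] 357
0.12 4 [ 0.00088305 -0.03494425] [ 0.01117923 -0.03317921]
0.14 152 [-0.03996123 -0.06886313] [0.03923191 0.06378971]
0.16 197 [-0.03963936 -0.07985027] [0.03984898 0.06989434]
0.18 4 [-0.01839306 -0.07691302] [ 0.03018707 -0.03510524]
```

Request:
servo_tool(
  moves=[
    {"jaw":0,"dx":0,"dy":0,"dz":0,"roll":0},
    {"jaw":0,"dx":0,"dy":0,"dz":0,"roll":0},
    {"jaw":0,"dx":0,"dy":0,"dz":0,"roll":0},
    {"jaw":0,"dx":0,"dy":0,"dz":0,"roll":0},
    {"jaw":0,"dx":0,"dy":0,"dz":0,"roll":0},
    {"jaw":0,"dx":0,"dy":0,"dz":0,"roll":0},
    {"jaw":0,"dx":0,"dy":0,"dz":0,"roll":0},
    {"jaw":0,"dx":0,"dy":0,"dz":0,"roll":0},
    {"jaw":0,"dx":0,"dy":0,"dz":0,"roll":0},
    {"jaw":0,"dx":0,"dy":0,"dz":0,"roll":0},
  ],
)

```text
t: 9.0
eef_pos: [0.6123, 0.1927, 0.0665]
ee_rot: [3.142, 0.0, 0.144]
force: [0.1, -0.0, 0.6]
width: 0.0004
gripper_force: 0.0
```

```bash
python3 a.py
```

```text
t 9.00 rect -9.12 line -9.21 size [157. 179.] r 0.228 [0.6123 0.1928 0.0666]
```

Request:
servo_tool(
  moves=[
    {"jaw":0,"dx":0.0008,"dy":-0.0057,"dz":0,"roll":0},
    {"jaw":0,"dx":0.0008,"dy":-0.0057,"dz":0,"roll":0},
    {"jaw":0,"dx":0.0008,"dy":-0.0057,"dz":0,"roll":0},
    {"jaw":0,"dx":0.0008,"dy":-0.0057,"dz":0,"roll":0},
    {"jaw":0,"dx":0.0008,"dy":-0.0057,"dz":0,"roll":0},
    {"jaw":0,"dx":0.0008,"dy":-0.0057,"dz":0,"roll":0},
    {"jaw":0,"dx":0.0008,"dy":-0.0057,"dz":0,"roll":0},
    {"jaw":0,"dx":0.0008,"dy":-0.0057,"dz":0,"roll":0},
    {"jaw":0,"dx":0,"dy":0,"dz":0,"roll":0},
    {"jaw":0,"dx":0,"dy":0,"dz":0,"roll":0},
  ],
)

```text
t: 10.3
eef_pos: [0.6188, 0.1472, 0.0666]
ee_rot: [-3.142, -0.0, 0.144]
force: [-0.4, 0.0, -0.5]
width: 0.0003
gripper_force: 0.0
```

Request:
servo_tool(
  moves=[
    {"jaw":0,"dx":-0.0002,"dy":0.0016,"dz":0,"roll":0},
    {"jaw":0,"dx":-0.0002,"dy":0.0016,"dz":0,"roll":0},
    {"jaw":0,"dx":-0.0002,"dy":0.0016,"dz":0,"roll":0},
    {"jaw":0,"dx":-0.0002,"dy":0.0016,"dz":0,"roll":0},
    {"jaw":0,"dx":-0.0002,"dy":0.0016,"dz":0,"roll":0},
    {"jaw":0,"dx":-0.0002,"dy":0.0016,"dz":0,"roll":0},
    {"jaw":0,"dx":-0.0002,"dy":0.0016,"dz":0,"roll":0},
    {"jaw":0,"dx":-0.0002,"dy":0.0016,"dz":0,"roll":0},
    {"jaw":0,"dx":-0.0002,"dy":0.0016,"dz":0,"roll":0},
    {"jaw":0,"dx":-0.0002,"dy":0.0016,"dz":0,"roll":0},
  ],
)

```text
t: 11.55
eef_pos: [0.6167, 0.1632, 0.0665]
ee_rot: [3.142, 0.0, 0.144]
force: [-0.8, 0.2, 0.4]
width: 0.0003
gripper_force: 0.1
```

Request:
servo_tool(
  moves=[
    {"jaw":0,"dx":-0.0002,"dy":0.0016,"dz":0,"roll":0},
    {"jaw":0,"dx":-0.0002,"dy":0.0016,"dz":0,"roll":0},
    {"jaw":0,"dx":-0.0002,"dy":0.0016,"dz":0,"roll":0},
    {"jaw":0,"dx":-0.0002,"dy":0.0016,"dz":0,"roll":0},
    {"jaw":0,"dx":-0.0002,"dy":0.0016,"dz":0,"roll":0},
    {"jaw":0,"dx":-0.0002,"dy":0.0016,"dz":0,"roll":0},
    {"jaw":0,"dx":-0.0002,"dy":0.0016,"dz":0,"roll":0},
    {"jaw":0,"dx":-0.0002,"dy":0.0016,"dz":0,"roll":0},
    {"jaw":0,"dx":-0.0002,"dy":0.0016,"dz":0,"roll":0},
    {"jaw":0,"dx":-0.0002,"dy":0.0016,"dz":0,"roll":0},
  ],
)

```text
t: 12.8
eef_pos: [0.6147, 0.1792, 0.0666]
ee_rot: [3.142, -0.0, 0.144]
force: [0.2, -0.4, 0.8]
width: 0.0008
gripper_force: 0.0
```

```bash
python3 a.py
```

```text
t 12.80 rect 9.84 line 9.63 size [157. 179.] r 0.227 [0.6147 0.1794 0.0665]
```

Request:
servo_tool(
  moves=[
    {"jaw":0,"dx":-0.0002,"dy":0.002,"dz":0,"roll":0},
    {"jaw":0,"dx":-0.001,"dy":0.006,"dz":0,"roll":0},
    {"jaw":0,"dx":-0.001,"dy":0.008,"dz":0,"roll":0},
    {"jaw":0,"dx":-0.001,"dy":0.008,"dz":0,"roll":0},
    {"jaw":0,"dx":-0.001,"dy":0.008,"dz":0,"roll":0},
    {"jaw":0,"dx":0,"dy":0.008,"dz":0,"roll":0},
    {"jaw":0,"dx":0,"dy":0.01,"dz":0,"roll":0},
    {"jaw":0,"dx":0,"dy":0,"dz":0,"roll":0},
    {"jaw":0,"dx":0,"dy":0,"dz":0,"roll":0},
    {"jaw":0,"dx":0,"dy":0,"dz":0,"roll":0},
  ],
)

```text
t: 14.1
eef_pos: [0.6105, 0.2288, 0.0666]
ee_rot: [3.142, 0.0, 0.143]
force: [0.1, -0.2, 0.3]
width: 0.0005
gripper_force: 0.0
```

```bash
python3 a.py; python3 a.py
```

```text
t 14.10 rect 9.35 line 9.22 size [157. 179.] r 0.227 [0.6105 0.2288 0.0666]
t 14.15 rect 9.35 line 9.22 size [157. 179.] r 0.227 [0.6106 0.2289 0.0666]
```

Request:
servo_tool(
  moves=[
    {"jaw":0,"dx":0,"dy":0,"dz":0.045,"roll":0},
    {"jaw":0,"dx":0,"dy":0,"dz":0.045,"roll":0},
    {"jaw":0,"dx":0,"dy":0,"dz":0.045,"roll":0},
    {"jaw":0,"dx":0,"dy":0,"dz":0,"roll":0},
    {"jaw":0,"dx":0,"dy":0,"dz":0,"roll":0},
    {"jaw":0,"dx":0,"dy":0,"dz":0,"roll":0},
    {"jaw":0,"dx":0,"dy":0,"dz":0,"roll":0},
    {"jaw":0,"dx":0,"dy":0,"dz":0,"roll":0},
    {"jaw":0,"dx":0,"dy":0,"dz":0,"roll":0},
    {"jaw":0,"dx":0,"dy":0,"dz":0,"roll":0},
  ],
)

```text
t: 15.45
eef_pos: [0.6105, 0.2291, 0.2015]
ee_rot: [3.142, 0.0, 0.144]
force: [0.2, 1.2, -0.1]
width: 0.0005
gripper_force: 0.0
```

```bash
python3 a.py; python3 - <<'E'
from h import *
piv=np.array([.4042,.0271])
# subpixel-ish area check: angle by centroid of white lid
for n in ('last.npz',):
    f=np.load(n);X=cloud(f['d']);r=np.hypot(X[...,0]-piv[0],X[...,1]-piv[1])
    m=(X[...,2]>.075)&(X[...,2]<.113)&(r<.325)&(r>.12)
    P=ray(np.argwhere(m)[:,::-1],.097)[:,:2]; c=P.mean(0)-piv; print('centroid',np.degrees(np.arctan2(c[1],c[0])))
    w,v=np.linalg.eigh(np.cov(P.T)); print('pca',np.degrees(np.arctan2(v[1,0],v[0,0]))%180)
E
```

```text
t 15.45 rect 9.08 line 8.98 size [157. 179.] r 0.227 [0.6105 0.2292 0.2015]
centroid 8.979198040641466
pca 9.207935809666907
```

```bash
python3 - <<'E'
from h import *
p,d=grab_frame('side'); s=get_state(); e=np.array(s['eef_pos']); C=calibration('side'); K2,R2,T2=map(np.array,(C['intrinsics'],C['R'],C['t']))
print('cam',-R2.T@T2)
v,u=np.mgrid[:420,:560]; X=(np.stack([u,v,np.ones_like(u)],-1)@np.linalg.inv(K2).T*d[...,None]-T2)@R2
yaw=s['ee_rot'][2]; ex=np.array([np.cos(yaw),np.sin(yaw)]); ey=np.array([-np.sin(yaw),np.cos(yaw)])
q=X[...,:2]-e[:2]; a,b=q@ex,q@ey
m=(abs(a)<.06)&(abs(b)<.06)&(X[...,2]>e[2]-.01)&(X[...,2]<e[2]+.08)
for z in np.arange(-.01,.08,.01):
    k=m&(X[...,2]>=e[2]+z)&(X[...,2]<e[2]+z+.01)
    if k.sum(): print(round(z,2),k.sum(),'x',a[k].min().round(4),a[k].max().round(4),'y',b[k].min().round(4),b[k].max().round(4))
uv=(R2@e+T2); uv=K2@uv/uv[2]; print(uv)
x,y=int(uv[0]),int(uv[1]); cv2.imwrite('pics/f.png',cv2.resize(p[max(y-70,0):y+30,max(x-60,0):x+60],None,fx=5,fy=5)[:,:,::-1])
E
```

```text
cam [-0.20637948 -0.86986912  0.80056562]
-0.01 2 x -0.0063 0.0003 y -0.0111 0.0032
0.0 35 x -0.0144 0.0117 y -0.0174 0.0169
0.01 38 x -0.0145 0.0125 y -0.0202 0.0172
0.02 45 x -0.0147 0.0101 y -0.0184 0.0197
0.03 42 x -0.0166 0.0081 y -0.0221 0.0192
0.04 46 x -0.016 0.0068 y -0.0246 0.0185
0.05 32 x -0.0151 0.0103 y -0.0235 0.0197
0.06 12 x -0.0363 0.0074 y -0.035 0.0339
0.07 84 x -0.0435 0.0062 y -0.0556 0.0495
[254.20416412 133.92690971   1.        ]
```

View pics/f.png

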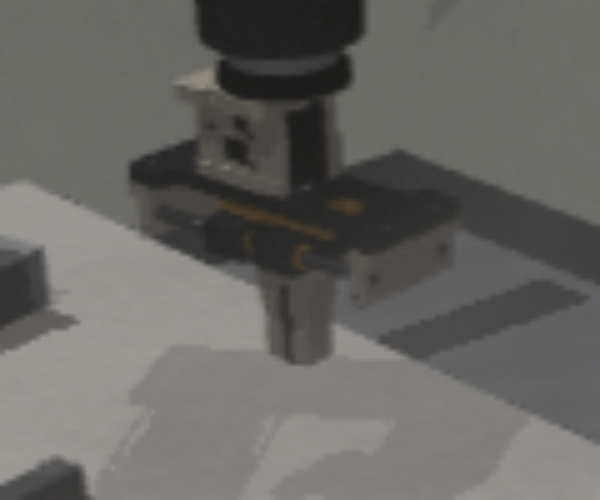

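The side view shows the shut fingers with a half depth of about 18 mm. The arm is coming to rest near 9.0°, so it needs a gentle nudge of about +1.2° from the right.

Request:
servo_tool(
  moves=[
    {"jaw":0,"dx":0.0059,"dy":-0.0484,"dz":0,"roll":0},
    {"jaw":0,"dx":0.0059,"dy":-0.0484,"dz":0,"roll":0},
    {"jaw":0,"dx":0.0059,"dy":-0.0484,"dz":0,"roll":0},
    {"jaw":0,"dx":0.0059,"dy":-0.0484,"dz":0,"roll":0},
    {"jaw":0,"dx":0.0059,"dy":-0.0484,"dz":0,"roll":0},
    {"jaw":0,"dx":0.0059,"dy":-0.0484,"dz":0,"roll":0},
    {"jaw":0,"dx":0,"dy":0,"dz":0,"roll":0},
    {"jaw":0,"dx":0,"dy":0,"dz":-0.045,"roll":0},
    {"jaw":0,"dx":0,"dy":0,"dz":-0.045,"roll":0},
    {"jaw":0,"dx":0,"dy":0,"dz":-0.045,"roll":0},
  ],
)

```text
t: 16.8
eef_pos: [0.646, -0.0607, 0.0656]
ee_rot: [-3.142, -0.001, 0.144]
force: [0.4, 0.1, -1.2]
width: 0.0002
gripper_force: 0.0
```

```bash
python3 a.py
```

```text
t 16.80 rect 8.82 line 0.71 size [ 68. 128.] r 0.185 [ 0.642  -0.0608  0.0589]
```

View pics/last.png

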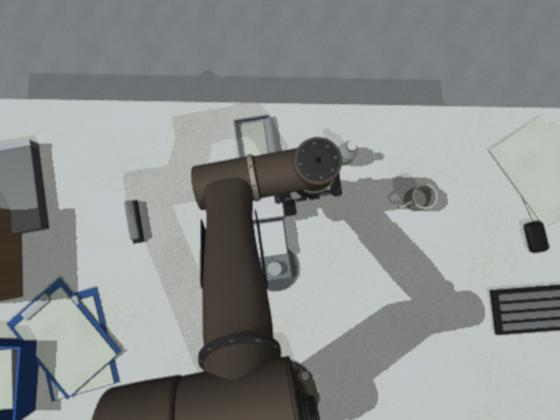

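Request:
servo_tool(
  moves=[
    {"jaw":0,"dx":-0.0004,"dy":0.0027,"dz":0,"roll":0},
    {"jaw":0,"dx":-0.0004,"dy":0.0027,"dz":0,"roll":0},
    {"jaw":0,"dx":-0.0004,"dy":0.0027,"dz":0,"roll":0},
    {"jaw":0,"dx":-0.0004,"dy":0.0027,"dz":0,"roll":0},
    {"jaw":0,"dx":-0.0002,"dy":0.0015,"dz":0,"roll":0},
    {"jaw":0,"dx":-0.0002,"dy":0.0015,"dz":0,"roll":0},
    {"jaw":0,"dx":-2e-05,"dy":0.0001,"dz":0,"roll":0},
    {"jaw":0,"dx":-2e-05,"dy":0.0001,"dz":0,"roll":0},
    {"jaw":0,"dx":-2e-05,"dy":0.0001,"dz":0,"roll":0},
    {"jaw":0,"dx":-2e-05,"dy":0.0001,"dz":0,"roll":0},
  ],
)

```text
t: 18.1
eef_pos: [0.6438, -0.0471, 0.0665]
ee_rot: [3.142, 0.0, 0.144]
force: [0.4, -0.4, 0.7]
width: 0.0005
gripper_force: 0.0
```

Request:
servo_tool(
  moves=[
    {"jaw":0,"dx":-2e-05,"dy":0.0001,"dz":0,"roll":0},
    {"jaw":0,"dx":-2e-05,"dy":0.0001,"dz":0,"roll":0},
    {"jaw":0,"dx":-2e-05,"dy":0.0001,"dz":0,"roll":0},
    {"jaw":0,"dx":-2e-05,"dy":0.0001,"dz":0,"roll":0},
    {"jaw":0,"dx":-2e-05,"dy":0.0001,"dz":0,"roll":0},
    {"jaw":0,"dx":-2e-05,"dy":0.0001,"dz":0,"roll":0},
    {"jaw":0,"dx":-2e-05,"dy":0.0001,"dz":0,"roll":0},
    {"jaw":0,"dx":-2e-05,"dy":0.0001,"dz":0,"roll":0},
    {"jaw":0,"dx":-2e-05,"dy":0.0001,"dz":0,"roll":0},
    {"jaw":0,"dx":-2e-05,"dy":0.0001,"dz":0,"roll":0},
  ],
)

```text
t: 19.35
eef_pos: [0.6437, -0.0461, 0.0666]
ee_rot: [3.142, -0.0, 0.144]
force: [0.1, -0.2, -0.7]
width: 0.0004
gripper_force: 0.0
```

```bash
python3 - <<'E'
from h import *
p,d=grab_frame('side'); s=get_state(); print(s['t'],s['eef_pos'],s['force'])
np.savez('side1.npz',p=p,d=d)
cv2.imwrite('pics/s1.png',cv2.resize(p[150:270,200:390],None,fx=4,fy=4)[:,:,::-1])
E
```

```text
19.4 [ 0.64365836 -0.04604666  0.06657265] [ 0.15882665 -0.58145349 -0.51944581]
```

View pics/s1.png

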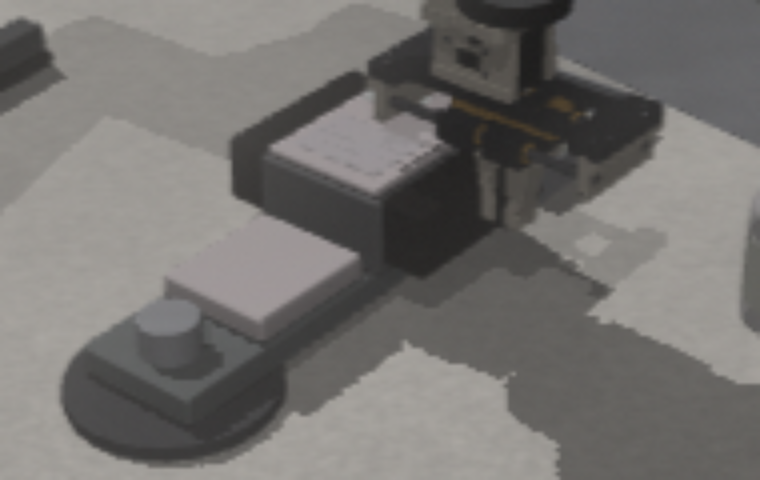

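The side view shows the finger just off the right-hand bumper, at about (505,190) in the crop, with the lid and cover in clear view. I'll keep pushing slowly and track printer motion from here by image flow.

Request:
servo_tool(
  moves=[
    {"jaw":0,"dx":-2e-05,"dy":0.0001,"dz":0,"roll":0},
    {"jaw":0,"dx":-2e-05,"dy":0.0001,"dz":0,"roll":0},
    {"jaw":0,"dx":-2e-05,"dy":0.0001,"dz":0,"roll":0},
    {"jaw":0,"dx":-2e-05,"dy":0.0001,"dz":0,"roll":0},
    {"jaw":0,"dx":-2e-05,"dy":0.0001,"dz":0,"roll":0},
    {"jaw":0,"dx":-2e-05,"dy":0.0001,"dz":0,"roll":0},
    {"jaw":0,"dx":-2e-05,"dy":0.0001,"dz":0,"roll":0},
    {"jaw":0,"dx":-2e-05,"dy":0.0001,"dz":0,"roll":0},
    {"jaw":0,"dx":-2e-05,"dy":0.0001,"dz":0,"roll":0},
    {"jaw":0,"dx":-2e-05,"dy":0.0001,"dz":0,"roll":0},
  ],
)

```text
t: 20.65
eef_pos: [0.6435, -0.0451, 0.0666]
ee_rot: [-3.142, -0.0, 0.144]
force: [0.2, -0.0, 0.0]
width: 0.0004
gripper_force: 0.0
```

```bash
cat > fl.py <<'E'
from h import *
C2=calibration('side'); K2,R2,T2=map(np.array,(C2['intrinsics'],C2['R'],C2['t']))
p,d=grab_frame('side'); s=get_state()
g0=cv2.cvtColor(np.load('side1.npz')['p'],7); g1=cv2.cvtColor(p,7)
m=np.zeros(g0.shape,np.uint8); m[166:232,240:302]=255
k=cv2.goodFeaturesToTrack(g0,60,.02,3,mask=m)
q,st,er=cv2.calcOpticalFlowPyrLK(g0,g1,k,None,winSize=(11,11)); ok=st[:,0]==1; k=k[ok,0];q=q[ok,0]
def cast(uv,z):
    dd=np.c_[uv,np.ones(len(uv))]@np.linalg.inv(K2).T@R2; o=-R2.T@T2; return (o+dd*((z-o[2])/dd[:,2])[:,None])[:,:2]
A=cast(k,.09)-[.4042,.0271];B=cast(q,.09)-[.4042,.0271]
r=np.hypot(*A.T); da=np.degrees((A[:,0]*B[:,1]-A[:,1]*B[:,0])/r**2); w=r>.09
print(s['t'],np.round(s['eef_pos'],4),'dyaw deg',np.median(da[w]).round(3),np.percentile(da[w],[25,75]).round(3),w.sum())
E
python3 fl.py
```

```text
20.7 [ 0.6435 -0.045   0.0666] dyaw deg 0.009 [-0.003  0.083] 25
```

Request:
servo_tool(
  moves=[
    {"jaw":0,"dx":-2e-05,"dy":0.0001,"dz":0,"roll":0},
    {"jaw":0,"dx":-2e-05,"dy":0.0001,"dz":0,"roll":0},
    {"jaw":0,"dx":-2e-05,"dy":0.0001,"dz":0,"roll":0},
    {"jaw":0,"dx":-2e-05,"dy":0.0001,"dz":0,"roll":0},
    {"jaw":0,"dx":-2e-05,"dy":0.0001,"dz":0,"roll":0},
    {"jaw":0,"dx":-2e-05,"dy":0.0001,"dz":0,"roll":0},
    {"jaw":0,"dx":-2e-05,"dy":0.0001,"dz":0,"roll":0},
    {"jaw":0,"dx":-2e-05,"dy":0.0001,"dz":0,"roll":0},
    {"jaw":0,"dx":-2e-05,"dy":0.0001,"dz":0,"roll":0},
    {"jaw":0,"dx":-2e-05,"dy":0.0001,"dz":0,"roll":0},
  ],
)

```text
t: 21.95
eef_pos: [0.6433, -0.0441, 0.0666]
ee_rot: [3.142, -0.0, 0.144]
force: [0.4, -0.3, 0.0]
width: 0.0003
gripper_force: 0.0
```

```bash
python3 fl.py
```

```text
22.0 [ 0.6432 -0.0441  0.0666] dyaw deg 0.161 [0.1   0.322] 25
```

Request:
servo_tool(
  moves=[
    {"jaw":0,"dx":-2e-05,"dy":0.0001,"dz":0,"roll":0},
    {"jaw":0,"dx":-2e-05,"dy":0.0001,"dz":0,"roll":0},
    {"jaw":0,"dx":-2e-05,"dy":0.0001,"dz":0,"roll":0},
    {"jaw":0,"dx":-2e-05,"dy":0.0001,"dz":0,"roll":0},
    {"jaw":0,"dx":-2e-05,"dy":0.0001,"dz":0,"roll":0},
    {"jaw":0,"dx":-2e-05,"dy":0.0001,"dz":0,"roll":0},
    {"jaw":0,"dx":-2e-05,"dy":0.0001,"dz":0,"roll":0},
    {"jaw":0,"dx":-2e-05,"dy":0.0001,"dz":0,"roll":0},
    {"jaw":0,"dx":0,"dy":-0.0005,"dz":0,"roll":0},
    {"jaw":0,"dx":0,"dy":-0.002,"dz":0,"roll":0},
  ],
)

```text
t: 23.25
eef_pos: [0.6431, -0.0458, 0.0666]
ee_rot: [3.142, -0.0, 0.144]
force: [-0.7, -0.6, 0.4]
width: 0.0002
gripper_force: 0.0
```

```bash
python3 fl.py
```

```text
23.3 [ 0.643  -0.046   0.0666] dyaw deg 0.561 [0.322 0.623] 25
```

Request:
servo_tool(
  moves=[
    {"jaw":0,"dx":0.001,"dy":-0.007,"dz":0,"roll":0},
    {"jaw":0,"dx":0.002,"dy":-0.012,"dz":0,"roll":0},
    {"jaw":0,"dx":0.001,"dy":-0.01,"dz":0.02,"roll":0},
    {"jaw":0,"dx":0,"dy":0,"dz":0.055,"roll":0},
    {"jaw":0,"dx":0,"dy":0,"dz":0.055,"roll":0},
    {"jaw":0,"dx":-0.007,"dy":0.055,"dz":0.01,"roll":0},
    {"jaw":0,"dx":-0.007,"dy":0.058,"dz":0,"roll":0},
    {"jaw":0,"dx":-0.007,"dy":0.058,"dz":0,"roll":0},
    {"jaw":0,"dx":-0.007,"dy":0.058,"dz":0,"roll":0},
    {"jaw":0,"dx":-0.007,"dy":0.058,"dz":0,"roll":0},
  ],
)

```text
t: 24.55
eef_pos: [0.6121, 0.2133, 0.2068]
ee_rot: [-3.141, -0.0, 0.143]
force: [0.9, -0.1, -0.2]
width: 0.0005
gripper_force: 0.0
```

Request:
servo_tool(
  moves=[
    {"jaw":0,"dx":-0.007,"dy":0.05,"dz":0,"roll":0},
    {"jaw":0,"dx":0,"dy":0,"dz":0,"roll":0},
    {"jaw":0,"dx":0,"dy":0,"dz":0,"roll":0},
    {"jaw":0,"dx":0,"dy":0,"dz":0,"roll":0},
    {"jaw":0,"dx":0,"dy":0,"dz":0,"roll":0},
    {"jaw":0,"dx":0,"dy":0,"dz":0,"roll":0},
    {"jaw":0,"dx":0,"dy":0,"dz":0,"roll":0},
    {"jaw":0,"dx":0,"dy":0,"dz":0,"roll":0},
    {"jaw":0,"dx":0,"dy":0,"dz":0,"roll":0},
    {"jaw":0,"dx":0,"dy":0,"dz":0,"roll":0},
  ],
)

```text
t: 25.8
eef_pos: [0.6051, 0.2623, 0.2065]
ee_rot: [3.142, -0.0, 0.144]
force: [0.9, -0.3, 0.4]
width: 0.0004
gripper_force: 0.0
```

```bash
python3 a.py
```

```text
t 25.80 rect 10.20 line 10.00 size [157. 179.] r 0.227 [0.6051 0.2623 0.2065]
```

Request:
servo_tool(
  moves=[
    {"jaw":0,"dx":0,"dy":0,"dz":0,"roll":0},
    {"jaw":0,"dx":0,"dy":0,"dz":0,"roll":0},
    {"jaw":0,"dx":0,"dy":0,"dz":0,"roll":0},
    {"jaw":0,"dx":0,"dy":0,"dz":0,"roll":0},
    {"jaw":0,"dx":0,"dy":0,"dz":0,"roll":0},
    {"jaw":0,"dx":0,"dy":0,"dz":0,"roll":0},
    {"jaw":0,"dx":0,"dy":0,"dz":0,"roll":0},
    {"jaw":0,"dx":0,"dy":0,"dz":0,"roll":0},
    {"jaw":0,"dx":0,"dy":0,"dz":0,"roll":0},
    {"jaw":0,"dx":0,"dy":0,"dz":0,"roll":0},
  ],
)

```text
t: 27.1
eef_pos: [0.6051, 0.2622, 0.2066]
ee_rot: [3.142, 0.0, 0.144]
force: [0.7, -0.2, -0.3]
width: 0.0005
gripper_force: 0.0
```

Request:
servo_tool(
  moves=[
    {"jaw":0,"dx":0,"dy":0,"dz":0,"roll":0},
    {"jaw":0,"dx":0,"dy":0,"dz":0,"roll":0},
    {"jaw":0,"dx":0,"dy":0,"dz":0,"roll":0},
    {"jaw":0,"dx":0,"dy":0,"dz":0,"roll":0},
    {"jaw":0,"dx":0,"dy":0,"dz":0,"roll":0},
    {"jaw":0,"dx":0,"dy":0,"dz":0,"roll":0},
    {"jaw":0,"dx":0,"dy":0,"dz":0,"roll":0},
    {"jaw":0,"dx":0,"dy":0,"dz":0,"roll":0},
    {"jaw":0,"dx":0,"dy":0,"dz":0,"roll":0},
    {"jaw":0,"dx":0,"dy":0,"dz":0,"roll":0},
  ],
)

```text
t: 28.35
eef_pos: [0.6051, 0.2622, 0.2066]
ee_rot: [-3.142, -0.0, 0.144]
force: [-0.4, -0.8, -0.4]
width: 0.0007
gripper_force: 0.0
```

```bash
python3 a.py; python3 - <<'E'
from h import *
f=np.load('last.npz');X=cloud(f['d']);z=X[...,2]; q=np.zeros(z.shape,bool); q[108:172,226:288]=((z>.018)&(z<.036))[108:172,226:288]
print(cv2.minAreaRect((X[q][:,:2]*1000).astype(np.float32)))
E
```

```text
t 28.35 rect 10.43 line 10.42 size [157. 179.] r 0.227 [0.6051 0.2623 0.2066]
((817.55078125, 101.06267547607422), (150.86326599121094, 120.13043975830078), 10.156634330749512)
```

The printer stands at 10.4° and the tray is at 10.15°, so it's within about 0.3°. I'll wait out the rest time untouched.

Request:
servo_tool(
  moves=[
    {"jaw":0,"dx":0,"dy":0,"dz":0,"roll":0},
    {"jaw":0,"dx":0,"dy":0,"dz":0,"roll":0},
    {"jaw":0,"dx":0,"dy":0,"dz":0,"roll":0},
    {"jaw":0,"dx":0,"dy":0,"dz":0,"roll":0},
    {"jaw":0,"dx":0,"dy":0,"dz":0,"roll":0},
    {"jaw":0,"dx":0,"dy":0,"dz":0,"roll":0},
    {"jaw":0,"dx":0,"dy":0,"dz":0,"roll":0},
    {"jaw":0,"dx":0,"dy":0,"dz":0,"roll":0},
    {"jaw":0,"dx":0,"dy":0,"dz":0,"roll":0},
    {"jaw":0,"dx":0,"dy":0,"dz":0,"roll":0},
  ],
)

```text
t: 29.65
eef_pos: [0.6051, 0.2622, 0.2065]
ee_rot: [3.142, 0.0, 0.144]
force: [0.1, -0.2, -0.3]
width: 0.0001
gripper_force: 0.0
```

Request:
servo_tool(
  moves=[
    {"jaw":0,"dx":0,"dy":0,"dz":0,"roll":0},
    {"jaw":0,"dx":0,"dy":0,"dz":0,"roll":0},
    {"jaw":0,"dx":0,"dy":0,"dz":0,"roll":0},
    {"jaw":0,"dx":0,"dy":0,"dz":0,"roll":0},
    {"jaw":0,"dx":0,"dy":0,"dz":0,"roll":0},
    {"jaw":0,"dx":0,"dy":0,"dz":0,"roll":0},
    {"jaw":0,"dx":0,"dy":0,"dz":0,"roll":0},
    {"jaw":0,"dx":0,"dy":0,"dz":0,"roll":0},
    {"jaw":0,"dx":0,"dy":0,"dz":0,"roll":0},
    {"jaw":0,"dx":0,"dy":0,"dz":0,"roll":0},
  ],
)

```text
t: 30.9
eef_pos: [0.6051, 0.2622, 0.2066]
ee_rot: [3.142, 0.0, 0.144]
force: [-0.9, 0.1, 0.3]
width: 0.0002
gripper_force: 0.0
```

```bash
python3 a.py
```

```text
t 30.90 rect 10.70 line 10.47 size [157. 179.] r 0.227 [0.6051 0.2623 0.2065]
```

Request:
servo_tool(
  moves=[
    {"jaw":0,"dx":0,"dy":0,"dz":0,"roll":0},
    {"jaw":0,"dx":0,"dy":0,"dz":0,"roll":0},
    {"jaw":0,"dx":0,"dy":0,"dz":0,"roll":0},
    {"jaw":0,"dx":0,"dy":0,"dz":0,"roll":0},
    {"jaw":0,"dx":0,"dy":0,"dz":0,"roll":0},
    {"jaw":0,"dx":0,"dy":0,"dz":0,"roll":0},
    {"jaw":0,"dx":0,"dy":0,"dz":0,"roll":0},
    {"jaw":0,"dx":0,"dy":0,"dz":0,"roll":0},
    {"jaw":0,"dx":0,"dy":0,"dz":0,"roll":0},
    {"jaw":0,"dx":0,"dy":0,"dz":0,"roll":0},
  ],
)

```text
t: 32.2
eef_pos: [0.6051, 0.2622, 0.2066]
ee_rot: [-3.142, 0.0, 0.144]
force: [0.6, -0.8, -0.9]
width: 0.0004
gripper_force: 0.0
```

```bash
cp last.npz l1.npz; python3 a.py; python3 - <<'E'
from h import *
a,b=np.load('l1.npz'),np.load('last.npz')
print(np.abs(a['p'].astype(int)-b['p'])[150:290,220:330].mean(), np.abs(a['d']-b['d'])[150:290,220:330].mean()*1000)
piv=np.array([.4042,.0271])
for f in (a,b):
    X=cloud(f['d']);r=np.hypot(X[...,0]-piv[0],X[...,1]-piv[1]);m=(X[...,2]>.075)&(X[...,2]<.113)&(r<.325)&(r>.12)
    P=ray(np.argwhere(m)[:,::-1],.097)[:,:2]; c=P.mean(0)-piv; w,v=np.linalg.eigh(np.cov(P.T)); print(np.degrees(np.arctan2(c[1],c[0])),np.degrees(np.arctan2(v[1,0],v[0,0]))%180)
E
```

```text
t 32.20 rect 10.70 line 10.47 size [157. 179.] r 0.227 [0.6051 0.2622 0.2065]
0.777987012987013 12.601405
10.45706563221064 10.269197210018433
10.46049567566525 10.484169568401938
```

At rest at about 10.45°. Waiting out the six seconds and a margin.

Request:
servo_tool(
  moves=[
    {"jaw":0,"dx":0,"dy":0,"dz":0,"roll":0},
    {"jaw":0,"dx":0,"dy":0,"dz":0,"roll":0},
    {"jaw":0,"dx":0,"dy":0,"dz":0,"roll":0},
    {"jaw":0,"dx":0,"dy":0,"dz":0,"roll":0},
    {"jaw":0,"dx":0,"dy":0,"dz":0,"roll":0},
    {"jaw":0,"dx":0,"dy":0,"dz":0,"roll":0},
    {"jaw":0,"dx":0,"dy":0,"dz":0,"roll":0},
    {"jaw":0,"dx":0,"dy":0,"dz":0,"roll":0},
    {"jaw":0,"dx":0,"dy":0,"dz":0,"roll":0},
    {"jaw":0,"dx":0,"dy":0,"dz":0,"roll":0},
  ],
)

```text
t: 33.5
eef_pos: [0.6051, 0.2622, 0.2065]
ee_rot: [3.142, 0.0, 0.144]
force: [-0.1, 0.6, -0.4]
width: 0.0003
gripper_force: 0.0
```

Request:
servo_tool(
  moves=[
    {"jaw":0,"dx":0,"dy":0,"dz":0,"roll":0},
    {"jaw":0,"dx":0,"dy":0,"dz":0,"roll":0},
    {"jaw":0,"dx":0,"dy":0,"dz":0,"roll":0},
    {"jaw":0,"dx":0,"dy":0,"dz":0,"roll":0},
    {"jaw":0,"dx":0,"dy":0,"dz":0,"roll":0},
    {"jaw":0,"dx":0,"dy":0,"dz":0,"roll":0},
    {"jaw":0,"dx":0,"dy":0,"dz":0,"roll":0},
    {"jaw":0,"dx":0,"dy":0,"dz":0,"roll":0},
    {"jaw":0,"dx":0,"dy":0,"dz":0,"roll":0},
    {"jaw":0,"dx":0,"dy":0,"dz":0,"roll":0},
  ],
)

```text
t: 34.75
eef_pos: [0.6051, 0.2622, 0.2066]
ee_rot: [3.142, -0.0, 0.144]
force: [0.0, -0.3, -0.8]
width: 0.0002
gripper_force: 0.0
```

Request:
servo_tool(
  moves=[
    {"jaw":0,"dx":0,"dy":0,"dz":0,"roll":0},
    {"jaw":0,"dx":0,"dy":0,"dz":0,"roll":0},
    {"jaw":0,"dx":0,"dy":0,"dz":0,"roll":0},
    {"jaw":0,"dx":0,"dy":0,"dz":0,"roll":0},
    {"jaw":0,"dx":0,"dy":0,"dz":0,"roll":0},
    {"jaw":0,"dx":0,"dy":0,"dz":0,"roll":0},
    {"jaw":0,"dx":0,"dy":0,"dz":0,"roll":0},
    {"jaw":0,"dx":0,"dy":0,"dz":0,"roll":0},
    {"jaw":0,"dx":0,"dy":0,"dz":0,"roll":0},
    {"jaw":0,"dx":0,"dy":0,"dz":0,"roll":0},
  ],
)

```text
t: 36.0
eef_pos: [0.6051, 0.2622, 0.2066]
ee_rot: [3.142, 0.0, 0.144]
force: [0.8, 0.7, -0.2]
width: 0.0003
gripper_force: 0.0
```

Request:
servo_tool(
  moves=[
    {"jaw":0,"dx":0,"dy":0,"dz":0,"roll":0},
    {"jaw":0,"dx":0,"dy":0,"dz":0,"roll":0},
    {"jaw":0,"dx":0,"dy":0,"dz":0,"roll":0},
    {"jaw":0,"dx":0,"dy":0,"dz":0,"roll":0},
    {"jaw":0,"dx":0,"dy":0,"dz":0,"roll":0},
    {"jaw":0,"dx":0,"dy":0,"dz":0,"roll":0},
    {"jaw":0,"dx":0,"dy":0,"dz":0,"roll":0},
    {"jaw":0,"dx":0,"dy":0,"dz":0,"roll":0},
    {"jaw":0,"dx":0,"dy":0,"dz":0,"roll":0},
    {"jaw":0,"dx":0,"dy":0,"dz":0,"roll":0},
  ],
)

```text
t: 37.25
eef_pos: [0.6051, 0.2622, 0.2065]
ee_rot: [-3.142, 0.0, 0.144]
force: [-0.1, 1.0, 0.1]
width: 0.0005
gripper_force: 0.0
```

Request:
servo_tool(
  moves=[
    {"jaw":0,"dx":0,"dy":0,"dz":0,"roll":0},
    {"jaw":0,"dx":0,"dy":0,"dz":0,"roll":0},
    {"jaw":0,"dx":0,"dy":0,"dz":0,"roll":0},
    {"jaw":0,"dx":0,"dy":0,"dz":0,"roll":0},
    {"jaw":0,"dx":0,"dy":0,"dz":0,"roll":0},
    {"jaw":0,"dx":0,"dy":0,"dz":0,"roll":0},
    {"jaw":0,"dx":0,"dy":0,"dz":0,"roll":0},
    {"jaw":0,"dx":0,"dy":0,"dz":0,"roll":0},
    {"jaw":0,"dx":0,"dy":0,"dz":0,"roll":0},
    {"jaw":0,"dx":0,"dy":0,"dz":0,"roll":0},
  ],
)

```text
t: 38.5
eef_pos: [0.6051, 0.2622, 0.2066]
ee_rot: [-3.142, 0.0, 0.144]
force: [-0.4, -0.5, 0.5]
width: 0.0004
gripper_force: 0.0
```

```bash
python3 a.py; python3 -c "
from station import *
print(job_done())"
```

```text
t 38.50 rect 10.70 line 10.47 size [158. 179.] r 0.227 [0.6051 0.2622 0.2066]
the job is handed in; nothing more can be done
None
```

Job handed in at 38.5 s: the printer points at the tray to within about 0.3–0.5° by camera, and it showed no movement from 30.9 s on, with the gripper clear of it.

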